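# Slide the hook hanger into the C-rail and hang the pan

### The job

Set up the pan holder: enter the hook hanger's foot into the rail at its open end, with the hanger's arm pointing to the front (robot) side, and slide it fully home against the end plate. Then hang the small pan by its strap hook on the hanger's arm, lowering it gently and letting go slowly so that it hangs still from the arm, with the hanger still fully home. Leave the fittings, caps, jar and spanner where they are.

Things in the scene. Friction and masses are not known exactly. Their poses are not given: they have to be found in the camera images.
- rail: Metal C-rail on a grey stand, fixed; slot up, level along the body's y. Origin on the bench under its middle; -x is its front (robot side). Channel y -90 to +90 mm, floor at z 155, inside 40 wide x 9 high, under two 4 mm lips (top z 168) that leave a 20 mm slot. Open only at -y. Outside 48 mm wide; base plate 100 (x) x 170 (y) x 8 mm
- rail_mouth (a point): middle of the channel floor at the open end, rail frame (0, -90, 155) mm. Beyond it floor, walls and lips flare outwards as a 20 mm lead-in (outer end at y -111, top at z 178 mm)
- rail_stop (a point): middle of the channel floor at the closed end, rail frame (0, 90, 155) mm: inner face of a 5 mm end plate that is no higher than the lips
- hanger: Steel hook hanger, 0.2-0.4 kg, stands on its T-foot. Origin: centre of foot's underside, z up. Foot 34 (x) x 44 (y) x 6.5 mm; neck 14 (x) x 34 (y) to z 20; grip block 24 (x) x 30 (y), z 20 to 60. From the block's -x face an 8 mm round arm, axis at z 45, runs to x -100. Home in the rail: origin at rail frame (0, 68, 155), same axes; play 3 mm each side, 2.5 mm up, so it leans up to 4 deg when loaded
- hanger_saddle (a point): on top of the hanger's arm, where the pan should hang: hanger frame (-75, 0, 49) mm
- hanger_tip (a point): end of the arm's short upturned tip: hanger frame (-103, 0, 61) mm (4 mm of round end beyond)
- pan: Sheet-metal pan, 0.13-0.25 kg, stands on the bench. Origin: centre of underside, z up. Tray 60 (x) x 70 (y) x 40 mm high. From its -y wall a strap, 20 mm wide (x), 4 thick, rises and bends over to +y as a downward-open hook: crown top z 130, outside y -35 to -5 (30 mm to grip), the free leg ends at z 104. Off-centre under the hook: let go, it swings to hang about 8 deg out of level
- pan_hook (a point): underside of the crown inside the pan's hook, middle of the 22 mm gap: pan frame (0, -20, 126) mm. The tray lies right below the hook, so an arm can get under the crown only from the side or endways, through the 64 mm between the tray rim and the free leg's end
- fitting_tall: steel pipe fitting, threaded ends and a hex middle, standing on end, 56 mm tall, 36 to 41 mm across the hex; origin under its centre (bystander)
- fitting_lying: steel pipe fitting lying on its hex, 50 mm long along its x, 28 to 33 mm across the hex; origin under its centre (bystander)
- fitting_back: same fitting as fitting_lying, elsewhere (bystander)
- cap_a: clear plastic end cap, open upwards, 34 mm across, 20 mm high; origin under its centre (bystander)
- cap_b: same cap as cap_a, elsewhere (bystander)
- jar: white screw jar with a black lid, 60 mm across, 70 mm high; origin under its centre (bystander)
- spanner: steel spanner lying flat, 170 mm long (bystander)

How it is judged:
On the way, in this order (a step that is already met when the one before it is completed fails the run):
1. The hanger is in the rail, arm to the front, slid home against the end plate (y of hanger in the frame of rail between 0.061 and 0.072 m and x of hanger in the frame of rail between -0.007 and 0.007 m and z of hanger in the frame of rail between 0.149 and 0.163 m and x of hanger_tip in the frame of rail below -0.08 m), for 0.2 s.
2. The pan hangs by its hook from the hanger's arm, let go (x of pan_hook in the frame of hanger between -0.102 and -0.025 m and y of pan_hook in the frame of hanger between -0.016 and 0.016 m and z of pan_hook in the frame of hanger between 0.043 and 0.06 m and angle between pan's own z axis and vertical below 0.4 rad and contact force between pan and hanger above 0.5 N and contact force between pan and the fingers below 0.1 N), for 0.2 s.
At the end, for the whole second after the job is handed in: The hanger sits under the rail's lips, arm to the front, at most 7 mm short of the end plate; the pan's hook is over the arm between block and upturned tip, within 23 degrees of upright, carried by the hanger alone, and both are at rest (all of step 1 and all of step 2 and linear speed of pan below 0.04 m/s and angular speed of pan below 0.4 rad/s and linear speed of hanger below 0.02 m/s); the robot touches nothing.
It fails at once if the pan is set on the hanger with a blow (over 30 N) (contact force between pan and hanger above 30 N).
It fails at once if the pan is tipped by more than 45 degrees (angle between pan's own z axis and vertical above 0.785 rad).
It fails at once if a fitting, cap, the jar or the spanner is moved by more than 30 mm (distance of any of fitting_tall, fitting_lying, fitting_back, cap_a, cap_b, jar, spanner from where it was at the start of the episode above 0.03 m).
It also fails if it takes over 72 s, if anything falls off the work surface, if the arm or the gripper's body presses on something with over 40 N, if the wrist force passes 120 N, or if a joint passes its speed limit or range.

### The arm

A 7-joint arm with a two-finger parallel gripper is mounted at the origin on the work surface. World frame = base frame: x ahead of the robot, y to its left, z up, the work surface at z = 0. Lengths are in m, angles in rad, forces in N, time in s.
With the tool pointing down it reaches from about 0.4 to 0.9 m from the base axis. Payload 5.5 kg.
Tool frame: the origin (TCP) lies midway between the tips of the shut fingers; the grasp point (between the pads) lies 19 mm behind it (manip.grip_depth is the distance from the TCP to the grasp point, in m); z points along the fingers, x is the direction in which the jaws open and shut, and the axes are right-handed (so a half turn about z gives the same grasp; the last joint's range is limited). The gripper opens to 92 mm and grips with 3 to 60 N. Pads are 19 mm wide; open, the fingers measure 130 mm over their backs; the gripper's body (75 mm by 190 mm) begins 47 mm behind the grasp point.
Start: joints at [1.511, 0.501, -0.427, 1.55, 0.221, 1.138, -0.21], TCP at [0.206, -0.616, 0.227] pointing down, gripper open.
Joint ranges: [-2.88, 2.88], [-0.31, 2.03], [-1.54, 1.56], [0.2, 2.42], [-1.41, 4.55], [0.19, 2.02], [-2.57, 2.57]. Speed limits (rad/s): [2.57, 2.57, 3.14, 3.14, 3.14, 3.14, 3.14].

### API

Orientations are given as a unit quaternion [x, y, z, w].
In Python, from bench import manip, effector, viewer gives the robot as it stands. Calls block until the motion is done:
- manip.move_pose(position, orientation): joint-space move of the TCP to a pose.
- manip.servo_line(position, ori=None, vel=0.15): straight line of the TCP; ori=None keeps the orientation; vel is the mean speed in m/s.
- manip.movej(angles): joint-space move.
- effector.open_jaws() and effector.close(f_grip=None): open the fingers fully, or close them until they stop; f_grip is the grip in N (None keeps the last).
- manip.sleep(seconds).
- manip.solve_ik(position, orientation): joint angles nearest the present ones, or None.
- viewer.get_image(name): name is "scene" or "top" or "wrist"; returns the picture (420x560x3 uint8, red, green, blue); there is no depth.
- viewer.get_calibration(name): a dict with "vfov" (degrees; the focal length in pixels is half the picture's height over the tangent of half this angle, whatever the lens; pixels are square), "cx", "cy" (the principal point, pixels), "dist_coeffs" ([k1, k2, p1, p2, k3] as OpenCV has them; the pictures are not rectified), "eye" and "attitude" of the camera in the world. Camera axes: x right, y down, z forward; pixel columns grow to the right and rows downward; lengths in m; the calibration is good to about 2 mm. A picture is of the moment at which its call begins: read the wrist's pose just before it. get_calibration takes no time and is no camera call; for the wrist camera it gives the pose at the moment of the call.
A pose or a line that the arm cannot do raises manip.PlanningError and nothing moves.
- manip.hand_in(): hands the job in, once; it reports no verdict.
Readings, each from a call of its own:
- manip.current_clock(): time.
- manip.current_q(): joint angles.
- manip.current_joint_velocities(): joint speeds.
- manip.current_tau(): joint torques, N m.
- manip.current_tool_pos(): TCP position.
- manip.current_tcp_rot(): TCP orientation.
- manip.current_force(): force on the tool from outside, world axes, zero at the start.
- manip.current_wrist_torque(): the same for the moment, N m.
- manip.current_finger_gap(): finger opening in m.
Only numpy, scipy, OpenCV 4.12 (cv2) and the standard library are available. Lean on these libraries where they do the work, as an engineer would, in place of code of your own. Each camera call takes 0.05 s, during which the arm holds its last target.

## Working session

There is one attempt and no reset: what is moved stays moved. The work goes in short steps, each a Python script; the robot and the scene stay as the last script left them, time stands still between calls to the robot, and variables do not carry over. Pictures are saved under pics/ and viewed, and the job is handed in when it is done.

```bash
ls; mkdir -p pics
python3 - <<'E'
from bench import manip, effector, viewer
import cv2
for n in ["scene","top","wrist"]:
    c=viewer.get_calibration(n); print(n,c)
    im=viewer.get_image(n); cv2.imwrite(f"pics/{n}0.png",im[:,:,::-1])
print(manip.current_clock(),manip.current_tool_pos(),manip.current_tcp_rot(),manip.current_force())
E
```

```text
pics
scene {'vfov': 53.149288380814525, 'cx': 276.3536785906624, 'cy': 213.19014946605807, 'dist_coeffs': array([0.03008555, 0.        , 0.        , 0.        , 0.        ]), 'eye': array([ 0.8918975 , -0.37757696,  0.8341382 ]), 'attitude': array([ 0.89385125,  0.33525418, -0.11019423, -0.27657154])}
top {'vfov': 54.85538083430157, 'cx': 280.1257956700843, 'cy': 210.91864934304107, 'dist_coeffs': array([-0.04259194,  0.        ,  0.        ,  0.        ,  0.        ]), 'eye': array([0.43197232, 0.00798627, 1.07215971]), 'attitude': array([-0.69660157,  0.71575725, -0.03919207,  0.03002987])}
wrist {'vfov': 69.8210207454489, 'cx': 281.89627214029053, 'cy': 212.43385918622718, 'dist_coeffs': array([-0.02932923,  0.        ,  0.        ,  0.        ,  0.        ]), 'eye': array([ 0.27810183, -0.59219787,  0.38351458]), 'attitude': array([ 0.80344474, -0.57796222, -0.08435148,  0.11541686])}
0.15 [ 0.2059899  -0.61593692  0.22590436] [ 8.11558382e-01 -5.84270858e-01 -5.87179081e-04 -4.60658908e-04] [ 0.13139106 -1.0132918  -0.28297587]
```

View pics/scene0.png

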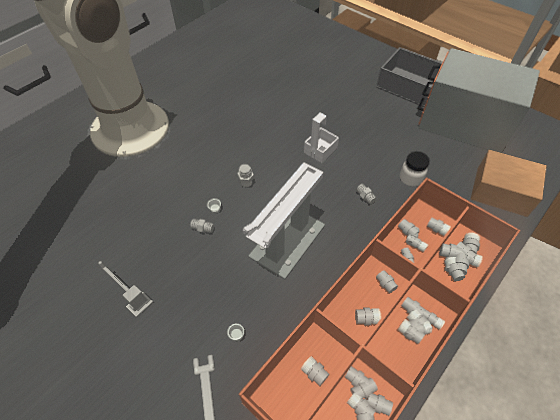

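View pics/top0.png

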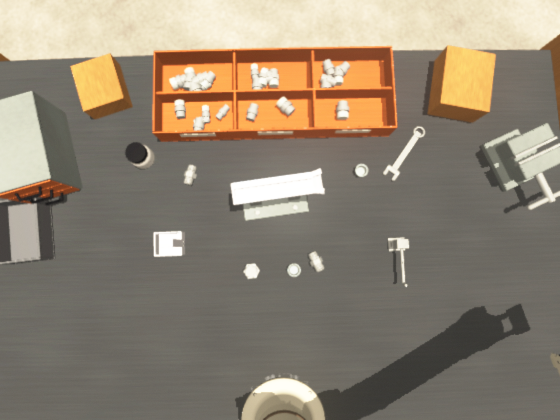

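View pics/wrist0.png

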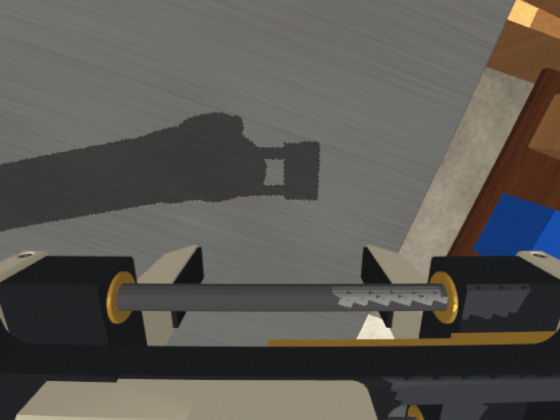

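```bash
cat > h.py <<'E'
from bench import manip, effector, viewer
import numpy as np, cv2
from scipy.spatial.transform import Rotation as R
def cal(n):
    c=viewer.get_calibration(n); f=210/np.tan(np.radians(c["vfov"]/2))
    return dict(K=np.array([[f,0,c["cx"]],[0,f,c["cy"]],[0,0,1]]),d=np.array(c["dist_coeffs"]),R=R.from_quat(c["attitude"]).as_matrix(),e=np.array(c["eye"]))
def proj(c,P):
    P=np.atleast_2d(P).astype(float); Rw=c["R"].T
    return cv2.projectPoints(P,cv2.Rodrigues(Rw)[0],-Rw@c["e"],c["K"],c["d"])[0][:,0]
def back(c,uv,z):
    uv=np.atleast_2d(uv).astype(float)
    n=cv2.undistortPoints(uv[:,None],c["K"],c["d"])[:,0]
    r=np.c_[n,np.ones(len(n))]@c["R"].T
    return c["e"]+r*((z-c["e"][2])/r[:,2])[:,None]
def crop(src,dst,x0,y0,w,h,s):
    im=cv2.imread(src)[y0:y0+h,x0:x0+w]
    cv2.imwrite(dst,cv2.resize(im,None,fx=s,fy=s,interpolation=cv2.INTER_CUBIC))
def save(n,name):
    c=cal(n); im=viewer.get_image(n); cv2.imwrite(f"pics/{name}.png",im[:,:,::-1]); return c
E
python3 - <<'E'
from h import *
crop("pics/top0.png","pics/c1.png",220,160,120,70,6)
crop("pics/top0.png","pics/c2.png",370,215,60,80,7)
crop("pics/top0.png","pics/c3.png",140,220,60,50,10)
crop("pics/scene0.png","pics/c4.png",230,100,120,180,3)
crop("pics/scene0.png","pics/c5.png",90,250,70,75,8)
c=cal("top")
for n,uv,z in [("hanger",(402,243),.03),("armtip",(405,284),.05),("pan",(165,243),.04),("railR",(320,183),.17),("railL",(233,190),.17)]: print(n,back(c,uv,z))
E
```

```text
hanger [[ 0.44241485 -0.3199344   0.03      ]]
armtip [[ 0.33913783 -0.31571717  0.05      ]]
pan [[0.45897998 0.28830897 0.04      ]]
railR [[ 0.58142295 -0.096782    0.17      ]]
railL [[0.5705451  0.09976189 0.17      ]]
```

View pics/c1.png

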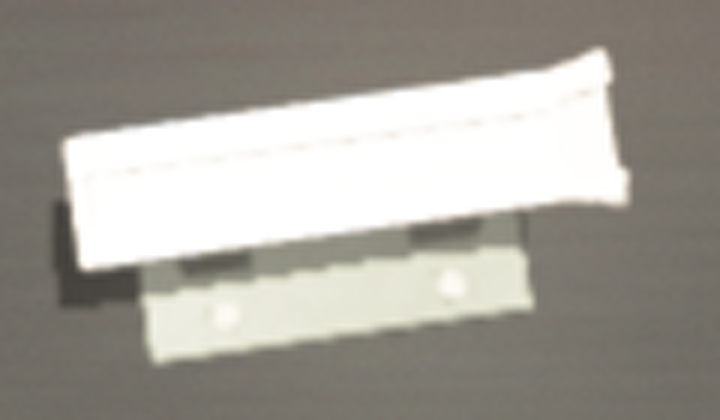

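View pics/c2.png

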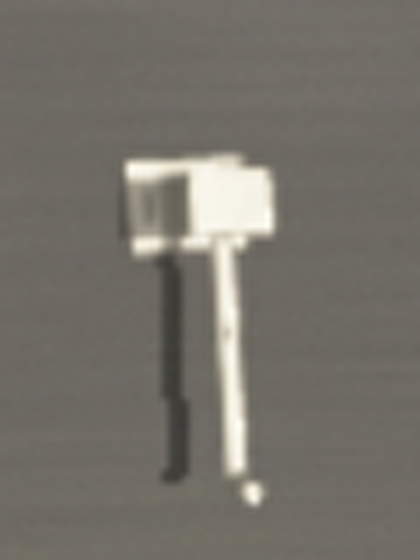

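View pics/c3.png

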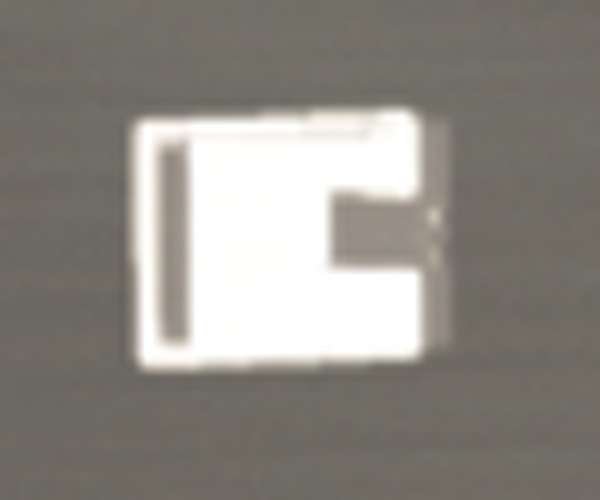

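View pics/c4.png

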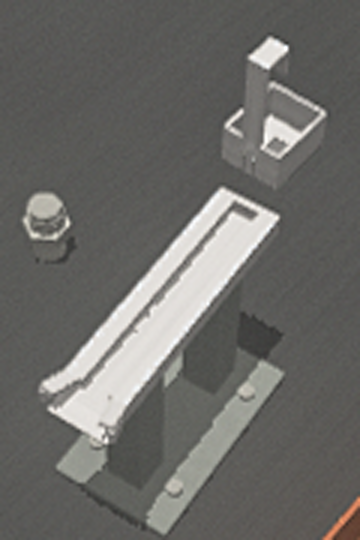

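View pics/c5.png

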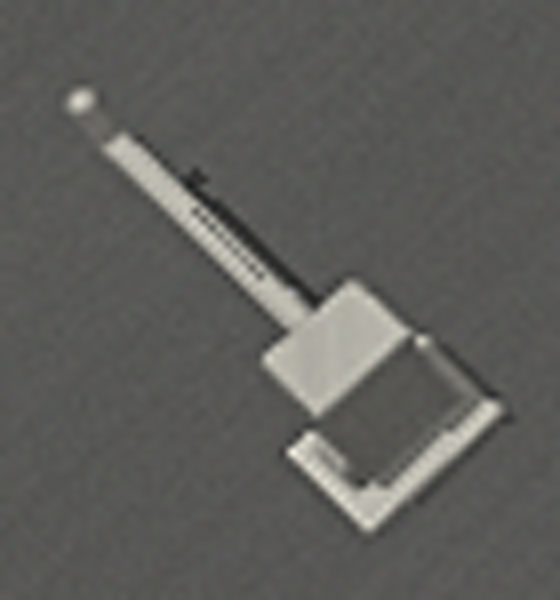

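```bash
cat > fit.py <<'E'
from h import *
from scipy.optimize import least_squares
def up(p,s,o): p=np.array(p,float); return (p+.5)/s-.5+np.array(o)
ct,cs=cal("top"),cal("scene")
C1=(6,(220,160));C2=(7,(370,215));C3=(10,(140,220));C4=(3,(230,100));C5=(8,(90,250))
O={}
O["rail"]=[(ct,C1,(62,140),(24,95,168)),(ct,C1,(83,270),(-24,95,168)),(ct,C1,(152,362),(-50,85,8)),(ct,C1,(533,305),(-50,-85,8)),
 (ct,C1,(548,203),(-24,-90,168)),(ct,C1,(545,68),(24,-90,168)),
 (cs,C4,(280,215),(24,95,168)),(cs,C4,(222,188),(-24,95,168)),(cs,C4,(162,533),(50,-85,8)),(cs,C4,(57,467),(-50,-85,8)),(cs,C4,(285,370),(50,85,8))]
O["hanger"]=[(ct,C2,(190,168),(12,15,60)),(ct,C2,(272,168),(12,-15,60)),(ct,C2,(273,234),(-12,-15,60)),(ct,C2,(190,236),(-12,15,60)),
 (ct,C2,(125,160),(17,22,6.5)),(ct,C2,(133,252),(-17,22,6.5)),(ct,C2,(252,492),(-103,0,62)),
 (cs,C5,(350,280),(-12,15,60)),(cs,C5,(412,335),(12,15,60)),(cs,C5,(318,412),(12,-15,60)),(cs,C5,(262,357),(-12,-15,60)),
 (cs,C5,(505,408),(17,22,6.5)),(cs,C5,(370,532),(17,-22,3)),(cs,C5,(290,450),(-17,-22,6.5)),(cs,C5,(82,100),(-103,0,62))]
O["pan"]=[(ct,C3,(133,118),(30,35,40)),(ct,C3,(138,368),(-30,35,40)),(ct,C3,(415,112),(30,-35,40)),(ct,C3,(420,360),(-30,-35,40)),
 (ct,C3,(332,190),(10,-35,130)),(ct,C3,(332,268),(-10,-35,130)),
 (cs,C4,(268,37),(-10,-5,130)),(cs,C4,(290,48),(10,-5,130)),(cs,C4,(246,55),(-10,-35,130)),(cs,C4,(270,68),(10,-35,130)),
 (cs,C4,(223,122),(-30,-35,40)),(cs,C4,(326,110),(30,35,40)),(cs,C4,(285,78),(-30,35,40))]
for n,L in O.items():
    def W(p,P): return R.from_euler("z",p[2]).apply(np.array(P)/1000.)+[p[0],p[1],0]
    def res(p,L=L): return np.concatenate([(proj(c,W(p,P))[0]-up(q,*C)) for c,C,q,P in L])
    for tag,S in (("both",L),("top",[l for l in L if l[0] is ct]),("scene",[l for l in L if l[0] is cs])):
        r=least_squares(lambda p:res(p,S),[.45,0,0],loss="soft_l1")
        print(n,tag,r.x[:2].round(4),np.degrees(r.x[2]).round(2))
        if tag=="both": print(res(r.x).reshape(-1,2).round(1).tolist())
E
python3 fit.py
```

```text
rail both [0.5739 0.0086] 7.01
[[0.4, 0.4], [-0.2, -0.3], [-0.2, 0.4], [-0.1, 0.4], [3.6, -1.2], [0.7, 0.6], [0.4, -0.1], [0.1, -0.8], [1.5, 0.2], [-0.7, -0.5], [0.6, -0.1]]
rail top [0.5742 0.0095] 7.12
rail scene [0.5735 0.0075] 6.78
hanger both [ 0.4411 -0.313 ] 0.36
[[0.1, 0.2], [0.2, -0.2], [0.6, -0.1], [0.7, 0.1], [0.6, 0.2], [0.2, -0.1], [0.2, -0.0], [0.7, -1.1], [0.5, -0.7], [0.0, 0.5], [-0.6, -0.1], [0.1, -0.2], [0.6, 0.4], [-0.2, -0.2], [0.4, -0.1]]
hanger top [ 0.4412 -0.312 ] 0.45
hanger scene [ 0.4411 -0.3135] 0.39
pan both [0.4568 0.2822] 0.08
[[0.8, 1.0], [0.3, -0.3], [-0.0, 0.9], [-0.4, -0.3], [-0.6, -0.1], [-0.6, 0.7], [1.0, -0.2], [0.2, -0.1], [0.6, 0.4], [-0.8, -0.2], [0.2, 0.7], [0.6, 0.8], [-3.9, 0.9]]
pan top [0.4575 0.2819] 0.31
pan scene [0.4561 0.2829] -0.81
```

```bash
cat >> h.py <<'E'
def qdown(yaw,flip=0):
    # tool x along -(object y)
    xa=np.array([np.sin(yaw),-np.cos(yaw),0])*(1 if not flip else -1); z=np.array([0,0,-1.]); y=np.cross(z,xa)
    return R.from_matrix(np.c_[xa,y,z]).as_quat()
def W(p,P): return R.from_euler("z",p[2]).apply(np.array(P)/1000.)+[p[0],p[1],0]
rail=np.array([.5740,.0088,np.radians(7.05)]); hang=np.array([.4411,-.3128,np.radians(.4)]); pan=np.array([.4571,.2822,np.radians(.1)])
E
python3 - <<'E'
from h import *
for f in (0,1):
  for n,p,q in [("hang",W(hang,(0,0,26)),.007),("hov",W(hang,(0,0,230)),.007),("mouth",W(rail,(0,-150,184)),rail[2]),("home",W(rail,(0,68,184)),rail[2]),
   ("panhov",W(pan,(0,-20,300)),.002),("pan",W(pan,(0,-20,100)),.002),("han",W(rail,(-140,68,240)),rail[2]),("han2",W(rail,(-75,68,180)),rail[2])]:
    s=manip.solve_ik(p,qdown(q,f)); print(f,n,None if s is None else np.round(s,2))
manip.move_pose(W(hang,(0,0,190)),qdown(hang[2],0))
save("wrist","w1"); print(manip.current_clock(),manip.current_tool_pos())
E
```

```text
0 hang [ 0.9   0.6  -0.41  1.96  0.38  0.66 -1.32]
0 hov [ 1.03  0.32 -0.55  1.82  0.19  1.06 -1.16]
0 mouth [ 0.73  0.54 -0.74  1.69  0.41  1.07 -1.59]
0 home [ 0.65  0.66 -1.15  1.78  0.66  1.15 -2.17]
0 panhov [-0.39  0.19 -0.21  1.78  0.04  1.18 -2.18]
0 pan [-0.4   0.43 -0.21  1.97  0.12  0.76 -2.25]
0 han [ 1.05  0.32 -1.43  2.04  0.35  1.08 -1.99]
0 han2 [ 0.78  0.55 -1.24  1.96  0.6   1.07 -2.17]
1 hang [ 1.25  0.77 -0.9   1.94  0.82  0.84  1.48]
1 hov [ 1.43  0.5  -1.12  1.81  0.49  1.15  1.72]
1 mouth [ 0.91  0.67 -1.04  1.69  0.63  1.16  1.39]
1 home [ 0.73  0.84 -1.38  1.78  0.86  1.29  0.83]
1 panhov [ 0.42  0.45 -1.29  1.75  0.45  1.28  0.6 ]
1 pan [ 0.35  0.87 -1.3   1.95  0.95  1.13  0.22]
1 han [ 1.04  0.3  -1.4   2.04  0.33  1.08  1.18]
1 han2 [ 0.59  0.4  -0.94  1.97  0.39  0.97  1.16]
1.6333 [ 0.4404915  -0.31439483  0.19004824]
```

View pics/w1.png

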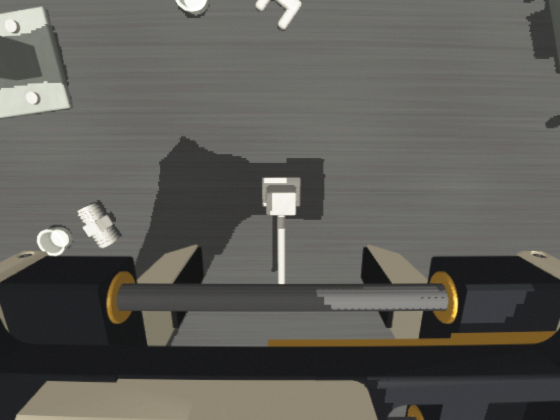

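Run:
```python
from h import *
print(manip.current_tool_pos(),manip.current_joint_velocities().round(3),manip.current_clock())
c=save("wrist","w2"); print(manip.current_tool_pos())
crop("pics/w2.png","pics/w2c.png",255,165,60,60,10)
P=[(12,15,60),(12,-15,60),(-12,-15,60),(-12,15,60),(17,22,6.5),(17,-22,6.5),(-17,-22,6.5),(-17,22,6.5)]
print(((proj(c,[W(hang,p) for p in P])-[255,165]+.5)*10-.5).round())
```

```text
[ 0.4404915  -0.31439483  0.19004824] [ 0.004  0.001 -0.001 -0.    -0.002 -0.002 -0.001] 1.6333
[ 0.44049881 -0.31436659  0.19001709]
[[100. 268.]
 [407. 267.]
 [404. 502.]
 [104. 503.]
 [ 63. 124.]
 [448. 123.]
 [444. 410.]
 [ 70. 411.]]
```

View pics/w2c.png

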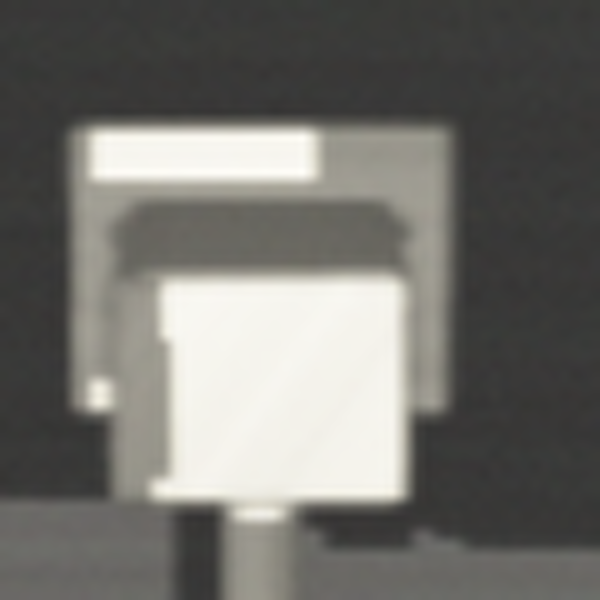

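```bash
sed -i 's/-.3128/-.3133/' h.py
python3 - <<'E'
from h import *
t=W(hang,(0,0,28))
manip.servo_line(t+[0,0,.05],ori=qdown(hang[2]),vel=.15)
a=np.array(manip.current_tool_pos()); print(a-t-[0,0,.05])
manip.servo_line(t,ori=qdown(hang[2]),vel=.08)
manip.sleep(.2)
a=np.array(manip.current_tool_pos()); print(a-t, R.from_quat(manip.current_tcp_rot()).as_matrix().round(4).tolist(),manip.current_clock(),manip.current_force())
E
```

```text
[ 0.0006931  -0.00037217  0.0006955 ]
[ 0.00037667 -0.00029382  0.00052285] [[0.007, -1.0, 0.0008], [-1.0, -0.007, -0.0007], [0.0007, -0.0008, -1.0]] 3.5583 [-0.43124972 -0.21273346  0.02845281]
```

Run:
```python
from h import *
effector.close(f_grip=50)
print(manip.current_finger_gap(),manip.current_tool_pos(),manip.current_force())
a=np.array(manip.current_tool_pos())
manip.servo_line(a+[0,0,.2],vel=.2)
print(manip.current_finger_gap(),manip.current_tool_pos(),manip.current_force())
p=W(rail,(0,-160,200)); 
manip.move_pose([p[0],p[1],.235],qdown(rail[2]))
manip.sleep(.2)
c=save("wrist","w3"); print(manip.current_tool_pos(),manip.current_clock())
P=[(24,95,168),(-24,95,168),(24,-90,168),(-24,-90,168),(-50,-85,8),(50,-85,8),(-10,-90,168),(10,-90,168),(-10,90,168),(10,90,168)]
print(proj(c,[W(rail,q) for q in P]).round(1))
im=cv2.imread("pics/w3.png")
for q in proj(c,[W(rail,q) for q in P]): cv2.drawMarker(im,tuple(int(v) for v in q.round()),(0,0,255),0,7)
cv2.imwrite("pics/w3m.png",im)
```

```text
0.029536716870882457 [ 0.44110715 -0.31324258  0.02797684] [ 0.33113061 -0.64879364 -0.36086282]
0.02988110150996751 [ 0.44018199 -0.31272386  0.2266808 ] [-0.20669001 -0.44202657 -2.80665584]
[ 0.59290883 -0.15195006  0.23490612] 6.8417
[[-43.  194.6]
 [-25.8 250.6]
 [187.1 193.3]
 [192.6 251.1]
 [224.3 220.5]
 [219.8 144.5]
 [191.  234.9]
 [188.8 210.8]
 [-25.  234.9]
 [-32.1 211.5]]
```

View pics/w3m.png

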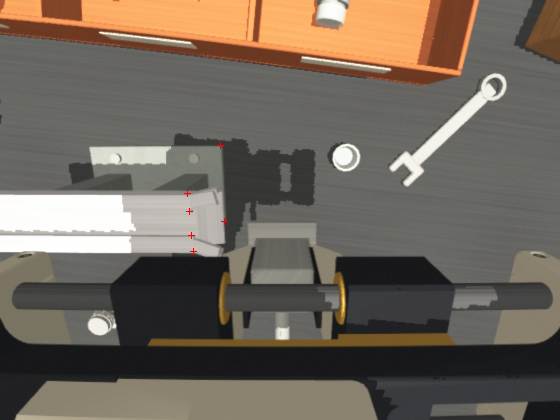

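Run:
```python
from h import *
crop("pics/w3.png","pics/w3c.png",80,140,155,120,5)
```

```text
(no output)
```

View pics/w3c.png

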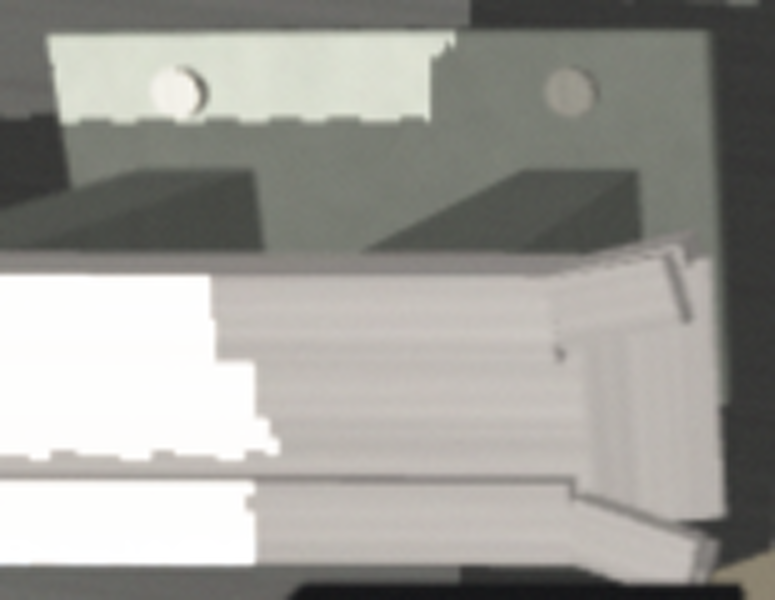

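```bash
sed -i 's/.5740,.0088/.5738,.0076/' h.py
python3 - <<'E'
from h import *
q=qdown(rail[2]); Z=156.2+28
t=W(rail,(0,-152,Z)); manip.servo_line(t,ori=q,vel=.1); manip.sleep(.1)
e=np.array(manip.current_tool_pos())-t; print("err",e)
b=-e
t=W(rail,(0,-145,Z)); manip.servo_line(t+b,ori=q,vel=.05); manip.sleep(.1)
e=np.array(manip.current_tool_pos())-t; print("err",e,manip.current_force(),R.from_quat(manip.current_tcp_rot()).as_matrix()[2].round(4))
b=b-e
for y in (-125,-112,-100,-90,-80,-70):
    t=W(rail,(0,y,Z)); manip.servo_line(t+b,ori=q,vel=.05)
    F=np.array(manip.current_force()); d=R.from_euler("z",-rail[2]).apply(np.array(manip.current_tool_pos())-t)
    print(y,(d*1000).round(1),R.from_euler("z",-rail[2]).apply(F).round(1),np.round(manip.current_wrist_torque(),2),round(manip.current_clock(),2))
    if np.linalg.norm(F[:2])>15 or abs(F[2]+2.8)>12: print("STOP");break
save("wrist","w4"); save("scene","s4")
crop("pics/s4.png","pics/s4c.png",200,150,160,140,5)
E
```

```text
err [ 0.0007554  -0.00012568  0.00087564]
err [-0.00064886  0.00015662 -0.00063916] [ 0.53843188  0.47744143 -2.84742546] [ 4.e-04 -3.e-04 -1.e+00]
-125 [ 0.   0.3 -0.2] [ 0.1  0.2 -3.1] [-0.   -0.04 -0.  ] 8.55
-112 [-0.   0.6 -0.2] [ 0.2 -0.7 -2.8] [ 0.05 -0.03 -0.01] 8.96
-100 [-0.   0.6 -0.2] [-0.1  0.2 -3.1] [-0.01 -0.02 -0.01] 9.35
-90 [-0.   0.6 -0.2] [ 0.5 -0.  -1.8] [-0.01 -0.02 -0.03] 9.7
-80 [-0.   0.7 -0.2] [-0.9 -0.7 -2.2] [-0.01  0.   -0.03] 10.05
-70 [-0.   0.7 -0.2] [ 0.1 -0.3 -2.7] [ 0.05 -0.01 -0.03] 10.4
```

View pics/s4c.png

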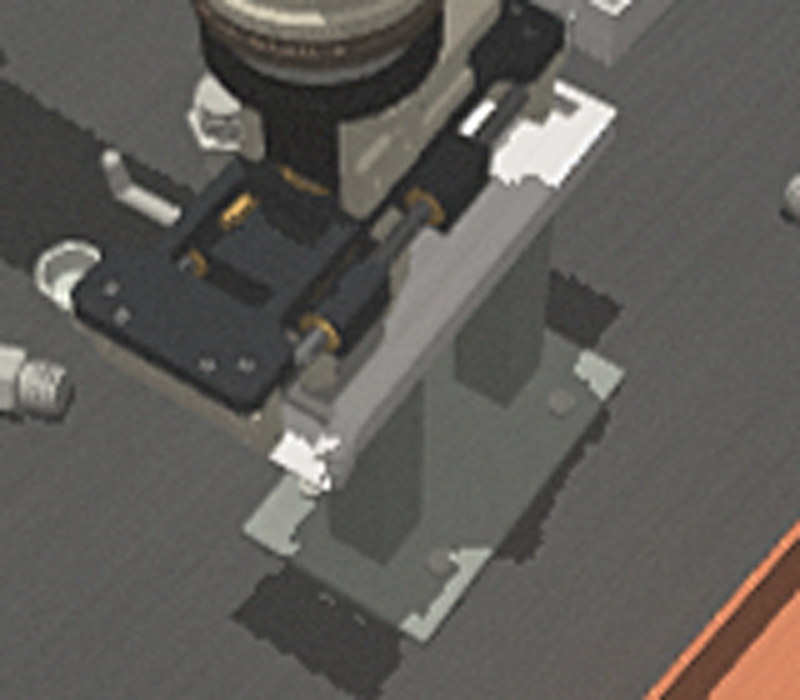

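Run:
```python
from h import *
q=qdown(rail[2]); Z=156.2+28; b=np.array([-.0001,0,-.0002])
Ri=R.from_euler("z",-rail[2])
for y in [-30,10,40,56,62,64,66,67,68,69,70,71,72,73]:
    t=W(rail,(0,y,Z)); manip.servo_line(t+b,ori=q,vel=.07 if y<60 else .02)
    F=Ri.apply(manip.current_force()); d=Ri.apply(np.array(manip.current_tool_pos())-t)
    print(y,(d*1000).round(1),F.round(1),np.round(manip.current_wrist_torque(),2),round(manip.current_clock(),2))
    if abs(F[1])>15 or abs(F[0])>15 or abs(F[2]+2.8)>12: print("STOP");break
print(manip.current_finger_gap()); save("wrist","w5"); save("scene","s5")
crop("pics/s5.png","pics/s5c.png",200,100,160,140,5)
```

```text
-30 [-0.1 -0.2 -0.2] [-0.5  0.5 -1.5] [-0.   -0.01  0.02] 11.22
10 [-0.1 -0.2 -0.2] [ 0.2  0.2 -3.1] [ 0.   -0.05 -0.01] 11.95
40 [-0.1  0.3 -0.2] [ 0.1  0.3 -1.5] [ 0.03 -0.04 -0.01] 12.53
56 [-0.1  0.9 -0.1] [ 0.4 -0.8 -1.6] [-0.03 -0.    0.03] 12.9
62 [-0.1  0.1 -0.2] [ 0.2 -0.1 -1.8] [0.06 0.03 0.01] 13.35
64 [-0.1  0.1 -0.2] [-1.2  0.3 -2.5] [ 0.06 -0.03  0.01] 13.6
66 [-0.1  0.3 -0.2] [ 0.6 -0.5 -2.3] [ 0.01 -0.02  0.03] 13.85
67 [-0.1  0.1 -0.2] [ 0.3  0.  -3. ] [-0.03  0.01  0.01] 14.1
68 [-0.1 -0.2 -0.2] [-0.6 -0.4 -2.1] [-0.1  -0.01  0.01] 14.35
69 [-0.1 -1.1 -0.2] [-0.3 -2.6 -1.8] [-0.9  -0.09 -0.05] 14.6
70 [-0.1 -2.  -0.2] [-0.7 -6.3 -0. ] [-1.46 -0.09 -0.08] 14.85
71 [-0.1 -2.9 -0.1] [-0.4 -7.5  0.1] [-1.83 -0.07 -0.08] 15.1
72 [-0.1 -3.9 -0.1] [-1.  -8.9  0.4] [-2.24 -0.01 -0.09] 15.35
73 [-0.1 -4.8 -0.1] [ -1.1 -10.7   1.5] [-2.66 -0.1  -0.05] 15.6
0.02955902861437379
```

View pics/s5c.png

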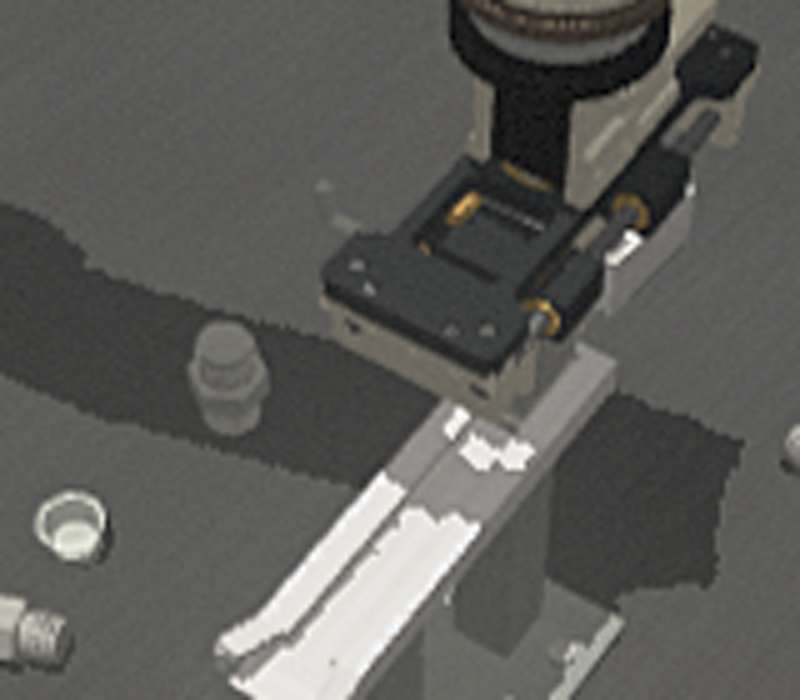

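Run:
```python
from h import *
q=qdown(rail[2]); Z=155.3+28
manip.servo_line(W(rail,(0,68.8,Z)),ori=q,vel=.02); manip.sleep(.2)
print(manip.current_force(),manip.current_tool_pos())
effector.close(f_grip=5); effector.open_jaws(); 
p=W(rail,(0,68.5,Z)); manip.servo_line(p+[0,0,.1],ori=q,vel=.2)
print(manip.current_force(),manip.current_clock())
t=W(pan,(0,-20,180)); manip.servo_line(p+[-.04,0.02,.17],ori=q,vel=.25)
manip.move_pose(t+[0,0,.1],qdown(pan[2])); manip.sleep(.2)
print(manip.current_clock(),manip.current_q().round(2))
c=save("wrist","w6"); save("scene","s6"); print(manip.current_tool_pos())
P=[(10,-5,130),(-10,-5,130),(-10,-35,130),(10,-35,130),(30,35,40),(30,-35,40),(-30,35,40),(-30,-35,40)]
im=cv2.imread("pics/w6.png")
pr=proj(c,[W(pan,q) for q in P]); print(pr.round(1).tolist())
for a in pr: cv2.drawMarker(im,tuple(int(v) for v in a.round()),(0,0,255),0,7)
cv2.imwrite("pics/w6m.png",im)
crop("pics/s6.png","pics/s6c.png",200,90,160,140,5)
```

```text
[ 0.30653525 -5.57021961 -0.28602766] [0.56556008 0.07508911 0.18335429]
[-0.22198837 -0.41795214 -0.69181854] 18.225
19.7083 [ 0.12  0.29 -0.83  1.79  0.23  1.17 -2.35]
[0.45813486 0.26109084 0.28028553]
[[265.6, 191.1], [266.0, 209.5], [294.2, 209.4], [294.3, 191.0], [238.5, 161.6], [291.7, 161.4], [240.4, 205.7], [291.5, 205.5]]
```

View pics/s6c.png

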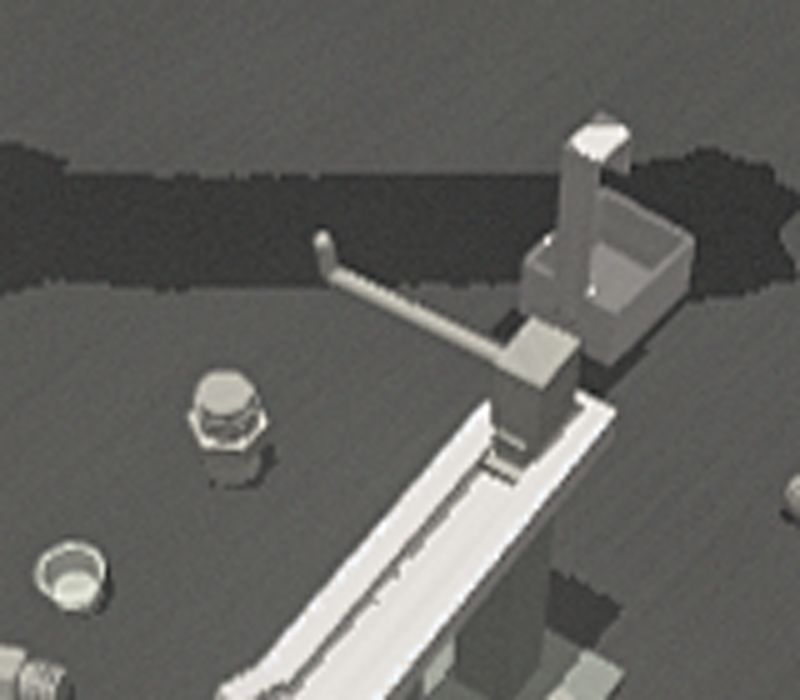

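View pics/w6m.png

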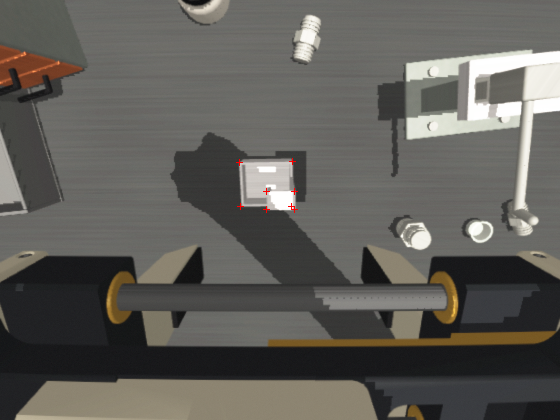

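Run:
```python
from h import *
crop("pics/w6.png","pics/w6c.png",230,150,75,70,9)
c=None
P=[[265.6, 191.1], [266.0, 209.5], [294.2, 209.4], [294.3, 191.0], [238.5, 161.6], [291.7, 161.4], [240.4, 205.7], [291.5, 205.5]]
print(((np.array(P)-[230,150]+.5)*9-.5).round().tolist())
```

```text
[[324.0, 374.0], [328.0, 540.0], [582.0, 539.0], [583.0, 373.0], [80.0, 108.0], [559.0, 107.0], [98.0, 505.0], [558.0, 504.0]]
```

View pics/w6c.png

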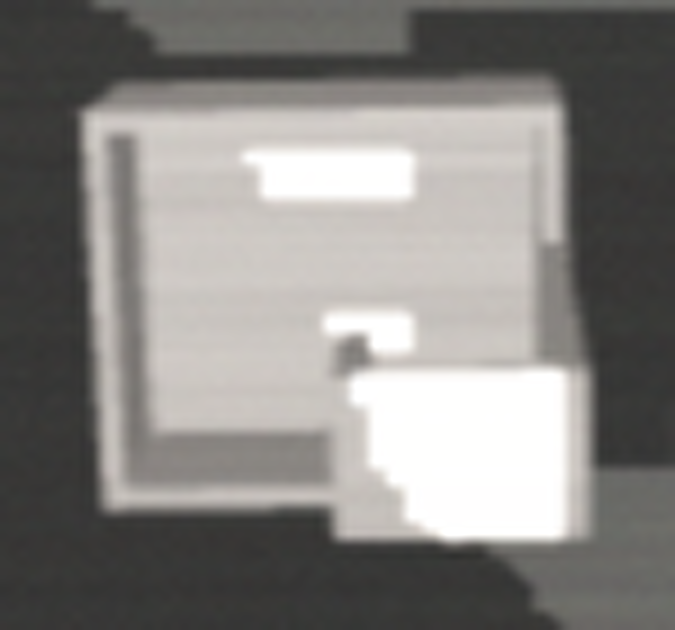

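```bash
sed -i 's/.4571,.2822,np.radians(.1)/.4573,.2813,np.radians(.5)/' h.py
cat >> h.py <<'E'
hyaw=rail[2]; hpos=np.array([.5656,.0751,.155])
def hp(hx,hz,tilt=0.,hy=0.):
    """tool pose putting pan_hook at hanger (hx,hy,hz) mm with pan tilt about x (deg)"""
    Rb=R.from_euler("z",hyaw)*R.from_euler("x",tilt,degrees=True)
    hook=hpos+R.from_euler("z",hyaw).apply(np.array([hx,hy,hz])/1000.)
    tcp=hook+Rb.apply([0,0,-.029])
    return tcp,(Rb*R.from_quat(qdown(0))).as_quat()
E
python3 - <<'E'
from h import *
for a in [(-150,85,0),(-150,85,-8),(-75,85,-8),(-75,45,-8)]:
    p,q=hp(*a); s=manip.solve_ik(p,q); print(a,p.round(3),None if s is None else s.round(2))
t=W(pan,(0,-20,97)); q=qdown(pan[2])
manip.servo_line(t+[0,0,.06],ori=q,vel=.2)
e=np.array(manip.current_tool_pos())-t-[0,0,.06]; print(e)
manip.servo_line(t-e,ori=q,vel=.1); manip.sleep(.15)
print(np.array(manip.current_tool_pos())-t,manip.current_force(),manip.current_clock())
effector.close(f_grip=25)
print(manip.current_finger_gap(),np.array(manip.current_tool_pos())-t,manip.current_force())
save("wrist","w7")
E
```

```text
(-150, 85, 0) [0.417 0.057 0.211] [ 0.57  0.13 -0.81  2.1   0.12  0.95 -1.76]
(-150, 85, -8) [0.417 0.053 0.211] [ 0.43  0.14 -0.79  2.1   0.28  1.   -1.96]
(-75, 85, -8) [0.492 0.062 0.211] [ 0.35  0.3  -0.73  1.94  0.39  1.05 -2.02]
(-75, 45, -8) [0.492 0.062 0.171] [ 0.32  0.35 -0.71  1.98  0.44  0.98 -2.08]
[0.00055015 0.00063231 0.00087475]
[ 5.17417544e-05 -2.38627830e-04 -8.75715437e-05] [ 0.3312913  -0.60668547 -0.02727595] 21.4833
0.0299858113684032 [-0.00057455 -0.00054795 -0.0009144 ] [ 0.71067562  0.56824105 -0.42634726]
```

View pics/w7.png

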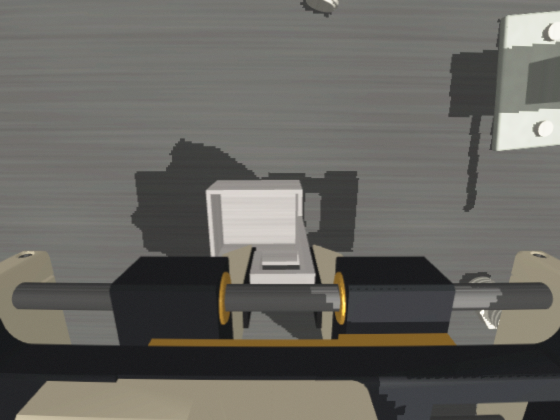

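Strap hook gripped (gap 30.0 mm; crown seen at about (280,270)). Lift and bring it in front of the arm.

Run:
```python
from h import *
a=np.array(manip.current_tool_pos())
manip.servo_line(a+[0,0,.22],vel=.2)
print(manip.current_finger_gap(),manip.current_force())
p,q=hp(-155,175,0)
manip.servo_line([p[0]-.005,a[1],a[2]+.22],vel=.15)
manip.servo_line(p,ori=q,vel=.18)
p,q=hp(-155,80,-8)
manip.servo_line(p,ori=q,vel=.1); manip.sleep(.2)
print(np.array(manip.current_tool_pos())-p,manip.current_finger_gap(),manip.current_force(),manip.current_clock())
c=save("wrist","w8");save("scene","s8"); save("top","t8")
crop("pics/s8.png","pics/s8c.png",200,80,160,140,5)
crop("pics/t8.png","pics/t8c.png",200,170,120,100,6)
```

```text
0.029575303567710317 [-0.47832391 -0.028224   -3.18212464]
[ 0.00041419 -0.00014997  0.00049303] 0.029803145708342672 [ 0.30226941 -0.44340812 -1.78739459] 26.8417
```

View pics/s8c.png

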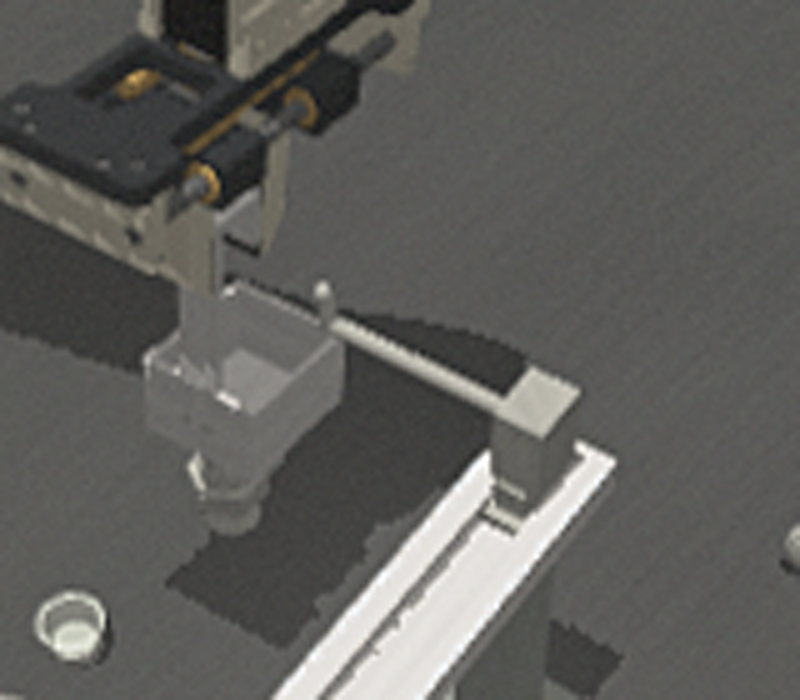

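View pics/w8.png

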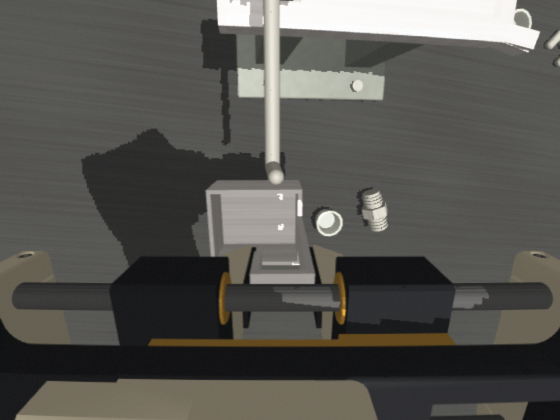

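View pics/t8c.png

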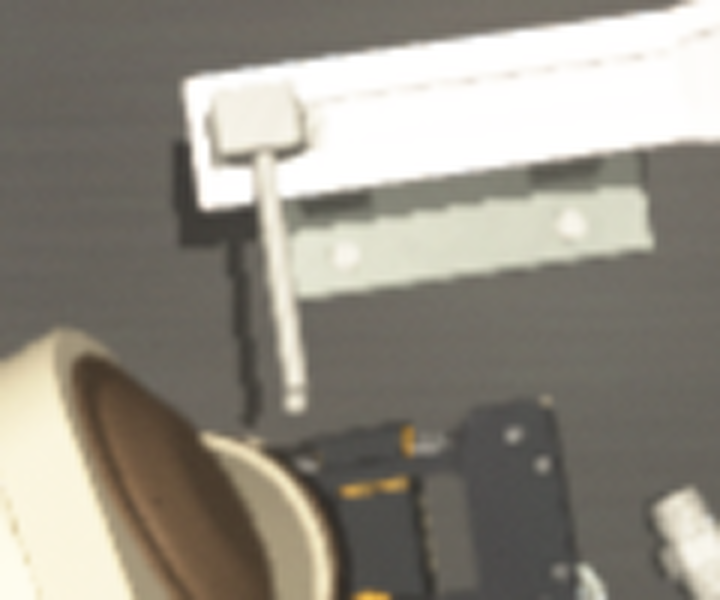

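Run:
```python
from h import *
c=cal("wrist"); Rz=R.from_euler("z",hyaw)
print(proj(c,[hpos+Rz.apply(np.array(v)/1000) for v in [(-103,0,62),(-95,0,45),(-60,0,45),(-30,0,45)]]).round(1))
c=cal("scene")
print((proj(c,[hpos+Rz.apply(np.array(v)/1000) for v in [(-103,0,62),(-12,-15,60),(12,-15,60)]])-[200,80])*5)
```

```text
[[276.  175. ]
 [272.1 155.1]
 [271.5  85.3]
 [270.9  19. ]]
[[322.64133117 288.7676727 ]
 [490.83561547 408.46417761]
 [543.0813611  434.34105439]]
```

Run:
```python
from h import *
Ri=R.from_euler("z",-hyaw)
for hx in (-125,-100,-75):
    p,q=hp(hx,80,-8); manip.servo_line(p,ori=q,vel=.07); print(hx,np.round(manip.current_force(),1))
for hz in (65,58):
    p,q=hp(-75,hz,-8); manip.servo_line(p,ori=q,vel=.05); print(hz,np.round(manip.current_force(),1))
manip.sleep(.2)
print(np.array(manip.current_tool_pos())-p,manip.current_clock())
save("wrist","w9");save("scene","s9")
crop("pics/s9.png","pics/s9c.png",200,80,160,140,5)
```

```text
-125 [-0.2  0.6 -1.8]
-100 [ 0.2  1.2 -2.9]
-75 [-0.1 -0.3 -1.9]
65 [-0.6 -0.5 -1.7]
58 [-0.5  0.2 -1.4]
[1.32314465e-04 4.39158039e-05 1.47107396e-04] 29.525
```

View pics/s9c.png

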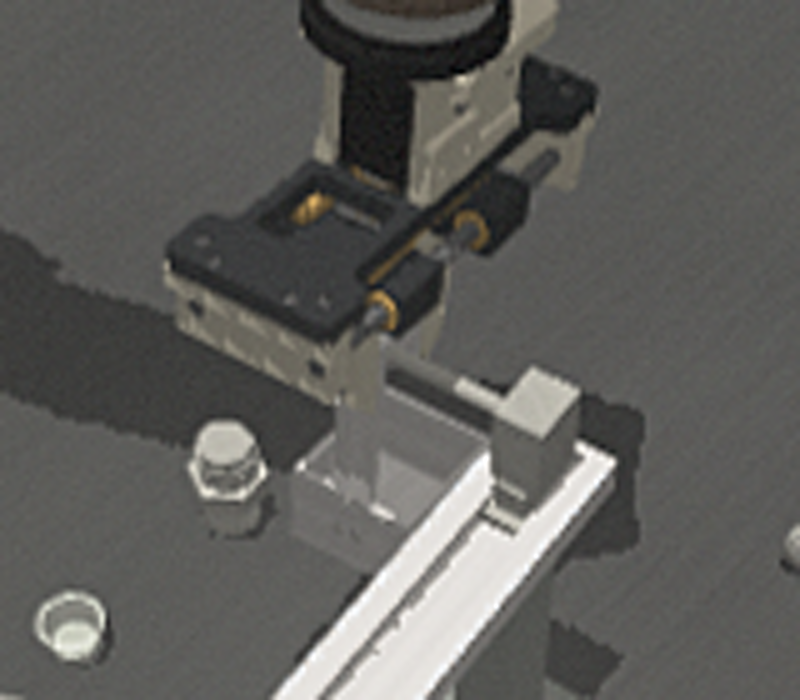

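View pics/w9.png

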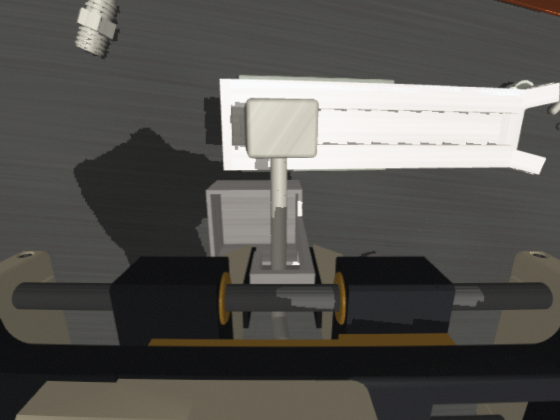

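Run:
```python
from h import *
def f():
    L=[]
    for _ in range(4): manip.sleep(.04); L.append(manip.current_force())
    return np.mean(L,0)
f0=f(); print("base",f0.round(2))
for hz in (54,52,50.5,49.5,48.5,47.5,46.5,45.5,44.5,43.5):
    p,q=hp(-75,hz,-8); manip.servo_line(p,ori=q,vel=.02); F=f(); e=np.array(manip.current_tool_pos())-p
    print(hz,(F-f0).round(2),np.round(manip.current_wrist_torque(),2),(e*1000).round(1),round(manip.current_clock(),2))
    if F[2]-f0[2]>2.6: break
save("scene","s10"); crop("pics/s10.png","pics/s10c.png",200,80,160,140,5)
```

```text
base [-0.41  0.06 -1.97]
54 [ 0.58 -0.17  0.  ] [ 0.22  0.03 -0.  ] [0. 0. 0.] 30.31
52 [ 0.65 -0.55 -0.28] [0.2  0.02 0.02] [0. 0. 0.] 30.73
50.5 [ 0.29 -0.44  0.29] [0.26 0.02 0.08] [0. 0. 0.] 31.14
49.5 [0.43 0.36 0.51] [ 0.21  0.01 -0.01] [-0.  0. -0.] 31.56
48.5 [ 0.27 -0.39 -0.17] [ 0.17 -0.02  0.02] [ 0. -0.  0.] 31.98
47.5 [ 0.25 -0.17 -0.3 ] [ 0.21  0.   -0.04] [0.1 0.  0. ] 32.39
46.5 [ 0.67 -0.01 -0.5 ] [0.29 0.02 0.02] [-0.  0. -0.] 32.81
45.5 [0.41 0.39 0.43] [0.23 0.07 0.  ] [0. 0. 0.] 33.23
44.5 [ 0.37 -0.09  0.11] [0.26 0.05 0.  ] [0.1 0.  0. ] 33.64
43.5 [-0.6   0.08  3.25] [0.15 0.07 0.  ] [0.3 0.1 0.2] 34.06
```

View pics/s10c.png

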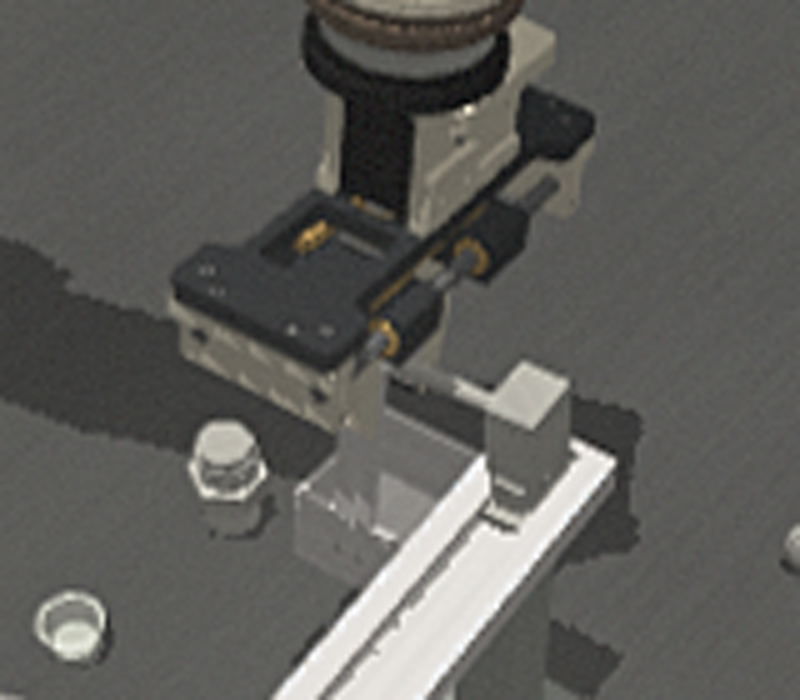

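Run:
```python
from h import *
for g in (12,6,3):
    effector.close(f_grip=g); print(g,manip.current_finger_gap(),np.round(manip.current_force(),1))
manip.sleep(.3); print(np.round(manip.current_force(),1))
effector.open_jaws(); print(manip.current_clock(),manip.current_finger_gap(),np.round(manip.current_force(),1))
save("scene","s11");manip.sleep(.6); save("scene","s12");save("wrist","w12")
crop("pics/s11.png","pics/s11c.png",200,80,160,140,5)
crop("pics/s12.png","pics/s12c.png",200,80,160,140,5)
```

```text
12 0.02988398617400125 [-0.1  0.6  1.7]
6 0.02971720750865599 [ 0.1 -0.5  2.2]
3 0.030354619580274855 [1.3 0.5 2.2]
[0.5 0.  1.8]
36.15 0.09189162499631176 [0.5 0.3 0.3]
```

View pics/s12c.png

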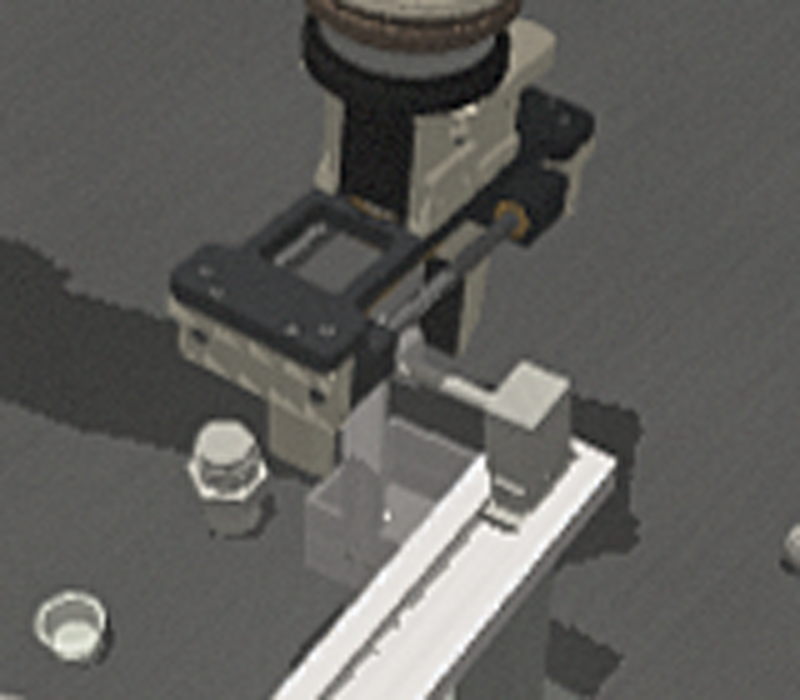

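View pics/w12.png

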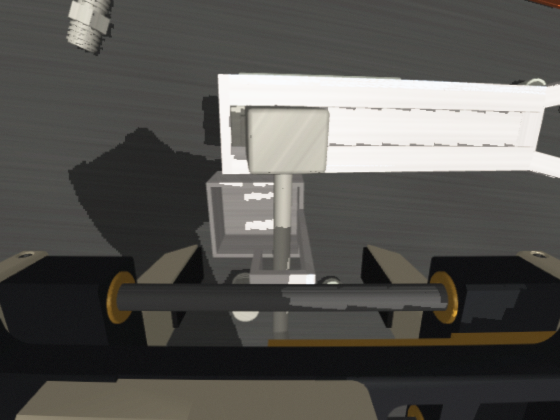

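Run:
```python
from h import *
p=np.array(manip.current_tool_pos()); Rm=R.from_quat(manip.current_tcp_rot()).as_matrix()
manip.servo_line(p-Rm[:,2]*.06,vel=.05)
manip.servo_line(p-Rm[:,2]*.06+[0,0,.1],vel=.15)
manip.servo_line(p-Rm[:,2]*.06+[-.08,-.12,.12],vel=.15)
manip.sleep(.3); print(manip.current_clock(),np.round(manip.current_force(),1))
save("scene","s13");save("top","t13");manip.sleep(.5);save("scene","s14");save("wrist","w13")
crop("pics/s14.png","pics/s14c.png",200,80,160,140,5)
crop("pics/t13.png","pics/t13c.png",200,160,120,100,6)
print(np.abs(cv2.imread("pics/s13.png").astype(int)-cv2.imread("pics/s14.png"))[80:220,200:360].max(), manip.current_clock())
```

```text
40.4833 [-0.2  0.2  0.5]
36 41.1833
```

View pics/s14c.png

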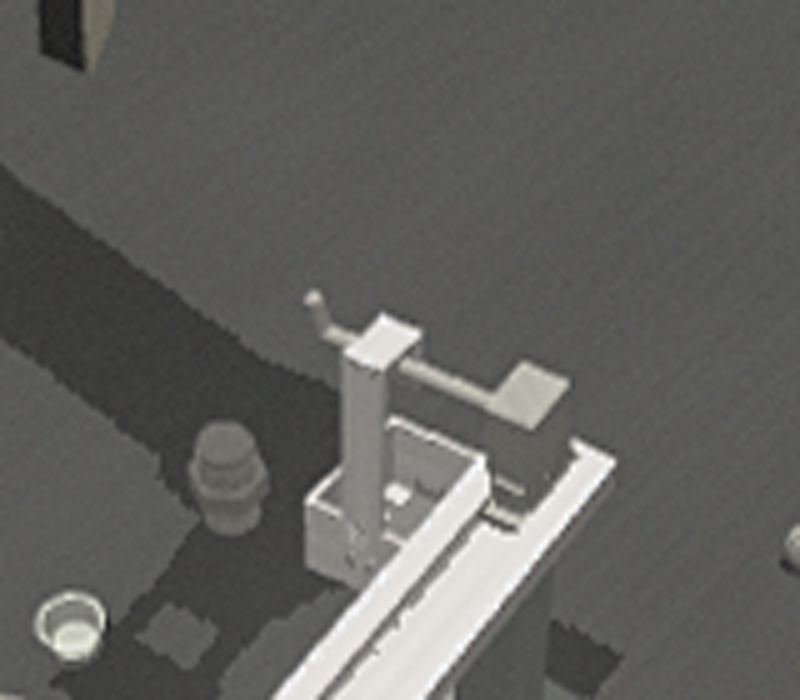

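View pics/t13c.png

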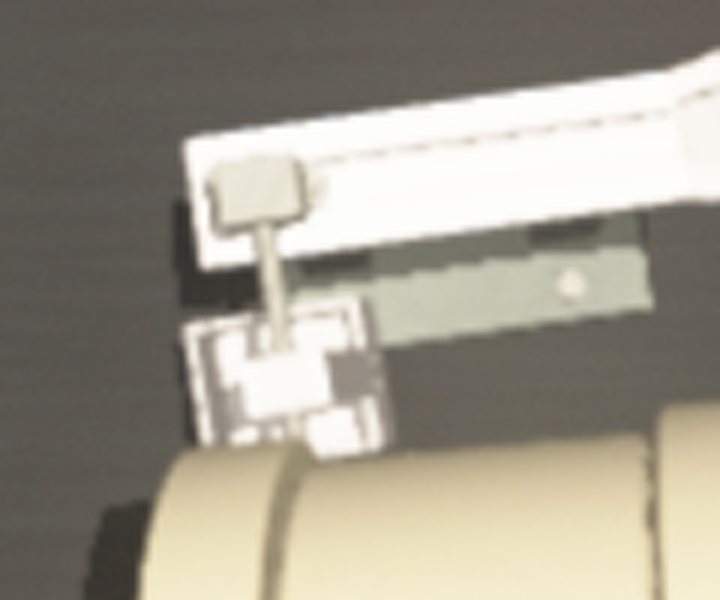

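View pics/w13.png

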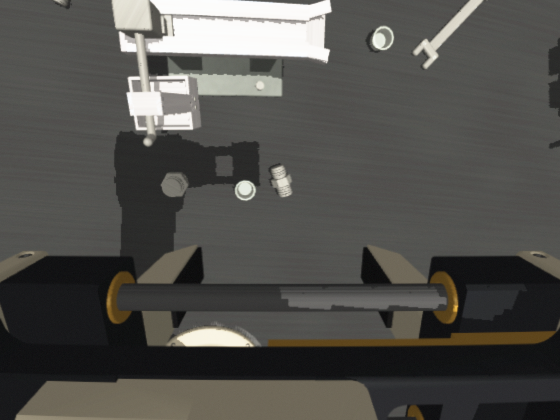

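Run:
```python
from h import *
manip.sleep(2); save("scene","s15"); manip.sleep(.3); save("scene","s16")
a,b=[cv2.GaussianBlur(cv2.imread(f"pics/{s}.png"),(3,3),0).astype(int)[130:200,255:330] for s in("s15","s16")]
print(np.abs(a-b).max(),np.abs(a-b).mean())
t,s=cal("top"),0
crop("pics/s16.png","pics/s16c.png",200,80,160,140,5)
for n in ("s8","s16"):  # bystander check outside arm area
    pass
manip.hand_in(); print(manip.current_clock())
```

```text
19 0.6672380952380952
the job is handed in; nothing more can be done
the job is handed in; nothing more can be done
```

View pics/s16c.png

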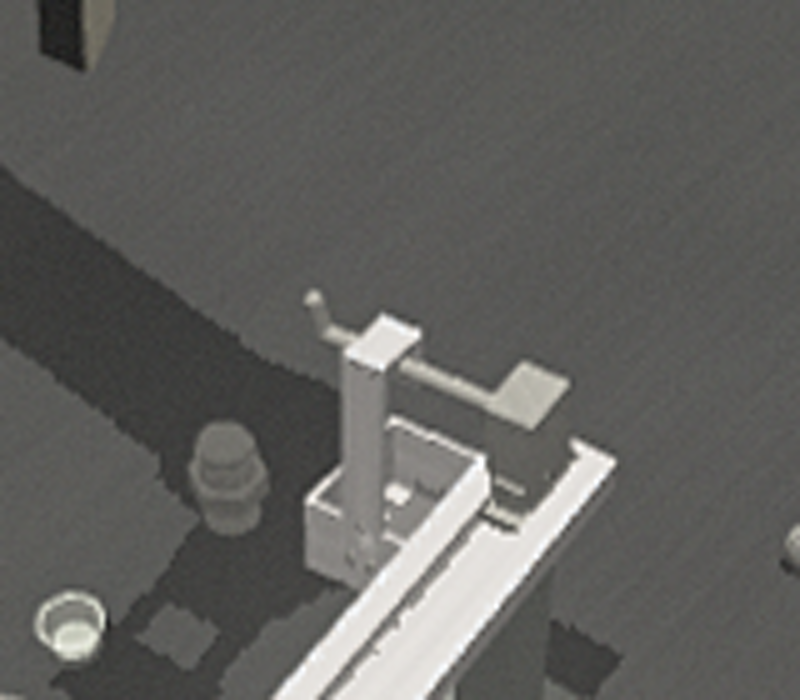

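The job is handed in at about 44 s on the robot clock: the hanger is fully home in the rail and the pan hangs from its arm. No verdict was reported.

- **Hanger:** It went in at the open end with the arm to the front. Contact with the end plate came at rail y of about 68 mm, with a push of up to about 11 N. After the pan was hung, the top view showed the block within a pixel or so of its earlier place. It leans slightly under the load, as the description said it would.
- **Pan:** I tilted it 8° to match its natural hang and brought it over the upturned tip from the end. I then lowered it until the arm pushed back with about 3 N. The grip was eased in steps to 3 N before opening, and the gripper was backed well clear.
- **Stillness:** Two pictures 0.3 s apart, just before hand-in, matched to within image noise.
- **Other items:** I had no sign of contact with the fittings, caps, jar or spanner. The arm passed clear of them and those in the later views looked undisturbed, but I did not measure their positions again.
- **Disagreement:** My first estimate of the rail's position along its length was about 1 to 1.5 mm off compared with the wrist camera. I corrected it before inserting the hanger.

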